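Bolt the soil sample pot into the shaker

ROBOT

A 6-joint arm with a two-finger parallel gripper is mounted at the origin on the work surface. World frame = base frame: x ahead of the robot, y to its left, z up, the work surface at z = 0. Lengths are in m, angles in rad, forces in N, time in s.
With the tool pointing down it reaches from about 0.225 to 0.875 m from the base axis. Payload 3.4 kg.
Tool frame: the origin (TCP) lies between the finger pads; the fingertips stand 11 mm ahead of it and the grasp point (between the pads) lies 8 mm behind it; z points along the fingers, y is the line along which they close (so a half turn about z gives the same grasp; the last joint's range is limited). The gripper opens to 85 mm and grips with 20 to 120 N. Pads are 22 mm wide; open, the fingers measure 114 mm over their backs; the gripper's body (76 mm by 85 mm) begins 54 mm behind the grasp point. The pads swing forward as they close: fully open they stand 13 mm farther back than shut.
Start: joints at [-1.412, 0.276, 1.505, -0, 1.361, -0.121], TCP at [0.159, -0.553, 0.242] pointing down, gripper open.
Joint ranges: [-2.89, 2.89], [-0.75, 2.08], [0.22, 2.7], [-1.18, 4.32], [0.11, 2.71], [-2.7, 2.7]. Speed limits (rad/s): [2.57, 2.57, 3.14, 3.14, 3.14, 3.14].

INTERFACE

Orientations are given as a unit quaternion [w, x, y, z].
In Python, from rig import manip, imaging gives the robot as it stands. The module is installed in compiled form; this text tells all that it offers.
- The arm moves only by the tool jog_arm, never from a script. Its argument "deltas" is one flat list of numbers, 7 for each row, row after row: the turn, a rotation vector about the world's x, y, z in degrees, then the shift along the world's x, y, z in mm, then the opening, from 0 (shut) to 1 (fully open). In form: [ax, ay, az, tx, ty, tz, gripper, ax, ay, az, tx, ty, tz, gripper, ...]. A call has 1 to 20 rows; each row is the pose to reach, as a shift and turn from the pose commanded when the call began; what a row does not reach only later rows make up. A row lasts 1/10 s, in which the tool goes at most 50 mm and 8.59 degrees, less where a joint would pass 70% of its speed; a pose out of reach is approached as far as the arm can. A call with a gripper value outside its range is refused whole. The fingers move at their own pace and stop on an object; "grip_force" is the grip in N (left out, the last holds). Time passes only in rows, so rows that repeat a pose let the fingers close. It gives the time, the measured TCP pose, the force, the opening and the grip force at its end, in the units of the state.
- manip.get_state(): the state, without advancing time (a new reading comes with each control period).
- imaging.get_image(name): name is "scene" or "side" or "wrist"; returns the picture (480x640x3 uint8, blue, green, red); there is no depth.
- imaging.calibration(name): a dict with "mtx" (3x3 intrinsics, pixels), "cam_to_world" (4x4, takes a point from camera to world coordinates). Camera axes: x right, y down, z forward; pixel columns grow to the right and rows downward; lengths in m; the calibration is good to about 2 mm. A picture is of the moment at which its call begins: read the wrist's pose just before it. calibration takes no time and is no camera call; for the wrist camera it gives the pose at the moment of the call.
- manip.sign_off(): hands the job in; it is judged then, once.
The state is a dict: "clock": time; "qpos": joint angles; "qd": joint speeds; "effort": joint torques, N m; "position": TCP position; "ee_rot": TCP orientation; "contact_force": force on the tool from outside, world axes, zero at the start; "moment": the same for the moment, N m; "width": finger opening in m; "gripper_force": force on a finger pad.
Only numpy, scipy, OpenCV 4.12 (cv2) and the standard library are available. Lean on these libraries where they do the work, as an engineer would, in place of code of your own. Each camera call takes 0.05 s, during which the arm holds its last target. There are 200 camera calls.

TASK

Get the shaker on the bench ready to run: draw back the sliding bolt that is in the way, slide the lidded steel sample pot along the deck into the railed bay without lifting it off the deck or tipping it, then slide the bolt across the mouth of the bay fully home into its keeper. Leave the pot standing in the bay behind the bolt, and do not disturb the other things on the bench.

Things in the scene. Friction and masses are not known exactly. Their poses are not given: they have to be found in the camera images.
- shaker: White bench shaker, fixed, 310 x 270 mm, with a flat aluminium deck 70 mm above the bench. Origin: centre of its underside, on the bench; z up. The bolt runs along its x axis, the pot slides along its -y axis. Two circles of 86 mm diameter are printed on the deck: one in the open (loading), one in a railed bay whose mouth opens to the shaker's +y
- bay_mark (a point): Centre of the circle in the bay, on the deck's top, where the pot belongs; axes as the shaker's. The bay has 25 mm high, 8 mm thick steel walls: side rails with inner faces 48 mm either side (in x) of this point, from 56 mm behind it (-y) to 38 mm in front, and a back wall with its inner face 48 mm behind. The bolt's axis crosses the mouth 57 mm in front (+y)
- load_mark (a point): Centre of the printed circle at the loading end, on the deck's top, 141 mm from bay_mark along the shaker's +y; the pot starts near it
- keeper (a point): Middle of the opening, facing the mouth, of the keeper: the dark bracket at the mouth's -x end, on the bolt's axis, 25 mm above the deck; axes as the shaker's. Keeper and the two similar guide brackets on the +x side rise 40 mm above the deck and are 34 mm wide along y
- bolt (a joint): Travel of the bolt in m: 0 = fully drawn (tip 1 mm short of the mouth, the mouth is clear), 0.117 = fully home at its end stop (tip 20 mm inside the keeper). It grows as the bolt moves along the shaker's -x. It starts part way across the mouth. It stays where it is left; about 2 N moves it
- bolt_handle (a point): Point to grip on the bolt's handle: an upright round black sleeve of 18 mm diameter on the steel rod (14 mm diameter, 168 mm long). The point lies on the handle's axis 70 mm above the deck; the sleeve reaches from 45 to 85 mm above the deck. Axes parallel to the shaker's; it moves with the bolt
- bolt_tip (a point): Tip of the bolt's rod, on its axis 25 mm above the deck, 146 mm from the handle along the shaker's -x; it moves with the bolt
- pot: Squat closed steel sample pot with a clamped lid (one rigid piece), 80 mm diameter (lid rim 83), 40 mm high to the lid's top, with a round black knob on the lid; about 0.45 kg. Origin: centre of its underside; z up through the knob. It stands on the deck near the loading circle
- pot_knob (a point): Middle of the knob's grip, on the pot's axis, 56 mm above its underside; the knob is 28 mm in diameter and reaches from 40 to 70 mm above the underside
- beaker: Bystander: glass beaker on the bench beside the shaker, 72 mm diameter, 90 mm high; origin at the centre of its underside
- bottle: Bystander: white plastic bottle on the bench beside the shaker, 66 mm diameter, 150 mm high; origin at the centre of its underside
- tissues: Bystander: plain pale tissue box on the bench on the shaker's -y side, 115 x 210 x 70 mm high; origin at the centre of its underside

How it is judged:
On the way, in this order (a step that is already met when the one before it is completed fails the run):
1. the bolt is drawn back clear of the mouth (value of joint bolt below 0.03 m), for 0.2 s.
2. the pot stands in the bay (horizontal distance between pot and bay_mark below 0.016 m and angle between pot's own z axis and vertical below 0.1 rad), for 0.2 s.
At the end, for the whole second after the job is handed in: The pot stands upright (within 0.1 rad), at rest, on the deck in the bay, its axis within 16 mm of the bay circle's centre, and the bolt is home in its keeper (travel above 0.108 m of 0.117) (all of step 2 and z of pot in the frame of bay_mark below 0.004 m and linear speed of pot below 0.02 m/s and value of joint bolt above 0.108 m); the robot touches nothing.
It fails at once if the pot is lifted more than 12 mm off the deck (z of pot in the frame of bay_mark above 0.012 m).
It fails at once if the pot is tipped more than 0.35 rad (angle between pot's own z axis and vertical above 0.35 rad).
It fails at once if a bystander is moved more than 30 mm (distance of any of beaker, bottle, tissues from where it was at the start of the episode above 0.03 m).
It also fails if it takes over 58 s, if anything falls off the work surface, if the arm or the gripper's body presses on something with over 40 N, if the wrist force passes 120 N, or if a joint passes its speed limit or range.

## Working session

There is one attempt and no reset: what is moved stays moved. The work goes in short steps, Python scripts to look and compute and a tool call to move; the robot and the scene stay as the last step left them, time stands still between calls to the robot, and variables do not carry over. Pictures are saved under pics/ and viewed, at most 10 in all, crops included, and the job is handed in when it is done.

Besides the shell and the picture viewer there is one more tool, called after ">>>" as name(argument=value, ...) on one line, values as JSON. jog_arm: Moves the arm, as the interface text tells. Its arguments: {"type":"object","properties":{"deltas":{"type":"array"},"grip_force":{"type":"number"}},"required":["deltas"]}

```bash
mkdir -p pics; python3 - <<'E'
from rig import manip, imaging
import cv2,numpy as np
np.set_printoptions(precision=4,suppress=True)
for n in ("scene","side"):
    cv2.imwrite(f"pics/{n}0.png",imaging.get_image(n))
    c=imaging.calibration(n);print(n,c["mtx"],c["cam_to_world"])
print(manip.get_state())
E
```

```text
scene [[470.9248   0.     317.1031]
 [  0.     470.9248 242.4691]
 [  0.       0.       1.    ]] [[ 0.0239  0.7284 -0.6847  1.3108]
 [ 0.9996 -0.008   0.0263  0.0211]
 [ 0.0137 -0.6851 -0.7284  0.8705]
 [ 0.      0.      0.      1.    ]]
side [[442.2044   0.     322.5862]
 [  0.     442.2044 237.1305]
 [  0.       0.       1.    ]] [[ 0.9144 -0.3276  0.2379  0.3628]
 [-0.4046 -0.7162  0.5686 -0.4811]
 [-0.0159 -0.6162 -0.7875  0.8297]
 [ 0.      0.      0.      1.    ]]
{'clock': 0.1, 'qpos': array([-1.412 ,  0.2765,  1.5061,  0.    ,  1.3607, -0.121 ]), 'qd': array([ 0.0011, -0.0008, -0.0037,  0.0008,  0.0007,  0.0005]), 'effort': array([  0.0012, -41.77  , -24.6406,  -0.0002,   0.0058,   0.    ]), 'position': array([ 0.1587, -0.5522,  0.2415]), 'ee_rot': array([-0.0009,  0.9902,  0.1394,  0.    ]), 'contact_force': array([-0.4287, -0.391 , -1.2943]), 'moment': array([-0.0125,  0.0019, -0.0278]), 'gripper_force': 0.0, 'width': 0.08541229482408427}
```

View pics/scene0.png

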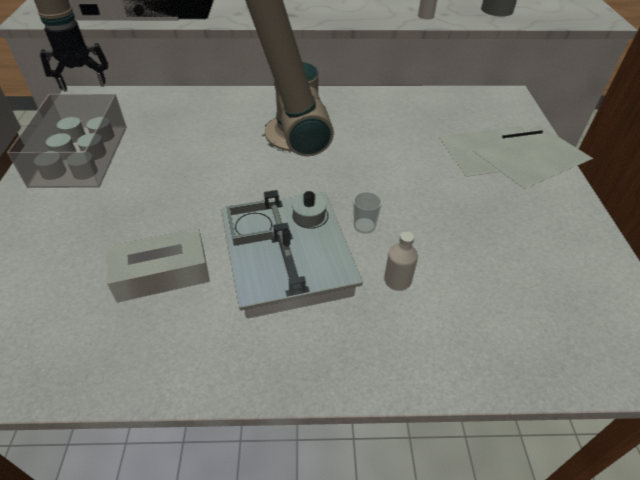

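View pics/side0.png

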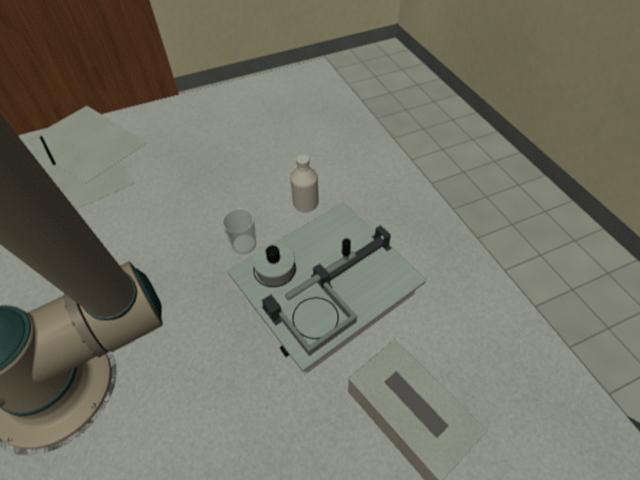

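The scene view shows the shaker deck with corners near (222,205), (327,193), (360,283) and (241,304). The knob is at (309,199) and the bay circle at (254,224). In the side view, the knob is at (273,254), the bolt handle at (346,247) and the bay circle at (315,319). I'll zoom in for pixel accuracy.

```bash
python3 - <<'E'
import cv2
for n,(x,y,w,h,s) in {"scene":(212,180,160,140,5),"side":(220,195,215,180,3.7)}.items():
    im=cv2.imread(f"pics/{n}0.png")[y:y+h,x:x+w]
    im=cv2.resize(im,None,fx=s,fy=s,interpolation=cv2.INTER_CUBIC)
    im=cv2.resize(im[:600,:800],None,fx=1,fy=1) if im.shape[0]<=600 else cv2.resize(im,(int(w*600/h),600))
    print(n,im.shape,im.shape[0]/h,im.shape[1]/w)
    cv2.imwrite(f"pics/{n}_crop.png",im)
E
```

```text
scene (600, 685, 3) 4.285714285714286 4.28125
side (600, 716, 3) 3.3333333333333335 3.3302325581395347
```

View pics/scene_crop.png

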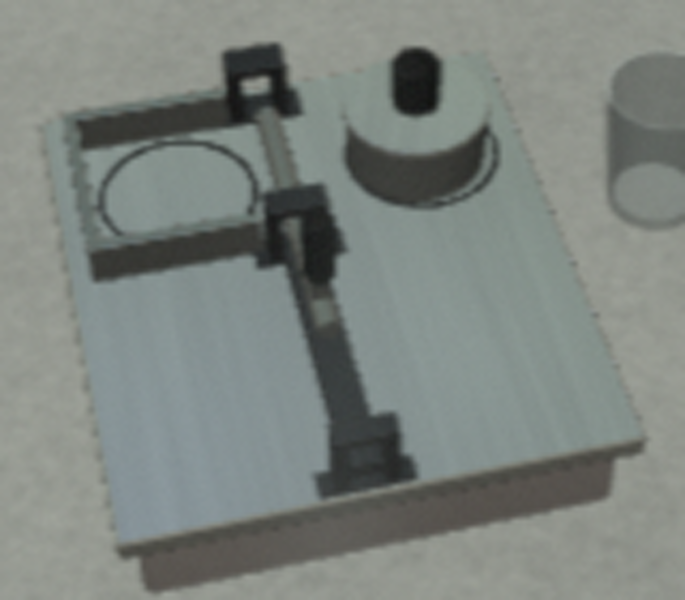

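View pics/side_crop.png

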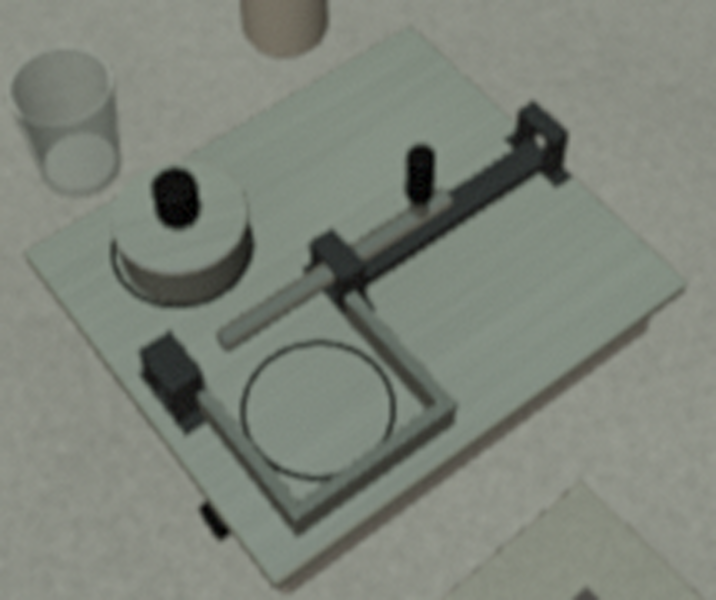

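Scene crop: the deck corners, knob (416,84), handle (319,243) and circle (178,193) are all visible. Side crop: corners (410,27), (686,288), (283,588) and (27,253), knob (177,199), handle (420,172), bay circle (319,410) and bolt tip (228,337).

```bash
cat > h.py <<'E'
import numpy as np, cv2
from rig import manip, imaging
np.set_printoptions(precision=4,suppress=True)
def ray(n,uv,c=None):
    c=c or imaging.calibration(n);T=c["cam_to_world"]
    d=T[:3,:3]@np.linalg.inv(c["mtx"])@np.array([uv[0],uv[1],1.]);return T[:3,3],d/np.linalg.norm(d)
def atz(n,uv,z,c=None):
    o,d=ray(n,uv,c);return o+d*(z-o[2])/d[2]
def tri(a,b):
    A=np.zeros((3,3));v=np.zeros(3)
    for o,d in(a,b):
        P=np.eye(3)-np.outer(d,d);A+=P;v+=P@o
    return np.linalg.solve(A,v)
E
python3 - <<'E'
from h import *
sc=lambda p:(212+p[0]/4.283-.38,180+p[1]/4.283-.38)
sd=lambda p:(220+p[0]/3.332-.35,195+p[1]/3.332-.35)
C={}
for n,f,pts in(("scene",sc,[(47,122),(480,55),(645,445),(122,552)]),("side",sd,[(283,588),(27,253),(410,27),(686,288)])):
    P=np.array([atz(n,f(p),.07)[:2] for p in pts]);C[n]=P   # order (-x-y),(-x+y),(+x+y),(+x-y)
    print(n,P.tolist(),"sides",np.linalg.norm(np.roll(P,-1,0)-P,axis=1))
M=np.array([[-.155,-.135],[-.155,.135],[.155,.135],[.155,-.135]])
for P in (C["scene"],C["side"],(C["scene"]+C["side"])/2):
    c=P.mean(0);H=M.T@(P-c);yaw=np.arctan2(H[0,1]-H[1,0],H[0,0]+H[1,1]);print("shaker",c,np.degrees(yaw))
R=np.array([[np.cos(yaw),-np.sin(yaw)],[np.sin(yaw),np.cos(yaw)]])
for k,a,b,z in(("bay",(178,193),(319,410),.07),("knob",(416,84),(177,199),.126),("handle",(319,243),(420.5,172),.14),("tip",None,(228,337),.095)):
    s=atz("side",sd(b),z)
    print(k,"side",s,end=" ")
    if a: t=tri(ray("scene",sc(a)),ray("side",sd(b)));q=atz("scene",sc(a),z);print("scene",q,"tri",t,end=" ");s=(s+q)/2
    print("local",(s[:2]-c)@R)
E
```

```text
scene [[0.43805310067765313, -0.1830800445025441], [0.3805340464497047, 0.07133981324662247], [0.681136212475052, 0.14457832141808968], [0.7429573820811922, -0.112794628978587]] sides [0.2608 0.3094 0.2647 0.3129]
side [[0.4419385257200164, -0.19388530348897104], [0.37838488288897987, 0.06872680776535894], [0.6757656683788027, 0.14066889234664187], [0.73552012074846, -0.12173327486689384]] sides [0.2702 0.306  0.2691 0.3023]
shaker [ 0.5607 -0.02  ] 13.246188514437742
shaker [ 0.5579 -0.0266] 13.491370939359548
shaker [ 0.5593 -0.0233] 13.368665222031968
bay side [ 0.5008 -0.1055  0.07  ] scene [ 0.4977 -0.1029  0.07  ] tri [ 0.4999 -0.1041  0.0708] local [-0.0771 -0.0648]
knob side [0.4689 0.0284 0.126 ] scene [0.4698 0.0315 0.126 ] tri [0.4689 0.0308 0.1243] local [-0.0751  0.0726]
handle side [ 0.6032 -0.0226  0.14  ] scene [ 0.6053 -0.0189  0.14  ] tri [ 0.6038 -0.0198  0.1375] local [ 0.0444 -0.0079]
tip side [ 0.467  -0.0535  0.095 ] local [-0.0968 -0.0081]
```

>>> jog_arm(deltas=[0,0,87.4,401,523,58,0.7,0,0,87.4,401,523,58,0.7,0,0,87.4,401,523,58,0.7,0,0,87.4,401,523,58,0.7,0,0,87.4,401,523,58,0.7,0,0,87.4,401,523,58,0.7,0,0,87.4,401,523,58,0.7,0,0,87.4,401,523,58,0.7,0,0,87.4,401,523,58,0.7,0,0,87.4,401,523,58,0.7,0,0,87.4,401,523,58,0.7,0,0,87.4,401,523,58,0.7,0,0,87.4,401,523,58,0.7,0,0,87.4,401,523,58,0.7,0,0,87.4,401,523,58,0.7,0,0,87.4,401,523,58,0.7,0,0,87.4,401,523,58,0.7,0,0,87.4,401,523,58,0.7,0,0,87.4,401,523,58,0.7,0,0,87.4,401,523,58,0.7], grip_force=30)

```text
clock: 2.1
position: [0.5594, -0.0304, 0.3005]
ee_rot: [0.0, 0.62, 0.785, 0.0]
contact_force: [0.1, 0.5, -0.0]
width: 0.0597
gripper_force: 0.0
```

```bash
python3 - <<'E'
from h import *
s=manip.get_state();c=imaging.calibration("wrist")
cv2.imwrite("pics/w1.png",imaging.get_image("wrist"))
np.savez("w1.npz",**c)
print(s["clock"],s["position"],s["ee_rot"],s["qpos"],c["cam_to_world"])
# projected estimates
for k,p in dict(handle=(.604,-.02,.14),bay=(.499,-.1045,.07),knob=(.469,.0305,.126)).items():
    q=np.linalg.inv(c["cam_to_world"])@np.r_[p,1];q=c["mtx"]@q[:3];print(k,q[:2]/q[2])
E
```

```text
2.1 [ 0.5594 -0.0304  0.3005] [0.0001 0.62   0.7846 0.    ] [-0.1785  0.2267  1.4302 -0.      1.4844 -0.4117] [[ 0.9732  0.2184  0.072   0.5412]
 [ 0.2299 -0.9261 -0.299   0.0465]
 [ 0.0013  0.3076 -0.9515  0.4319]
 [ 0.      0.      0.      1.    ]]
handle [373.7377 223.4593]
bay [243.2059 260.2129]
knob [221.2654 118.7122]
```

View pics/w1.png

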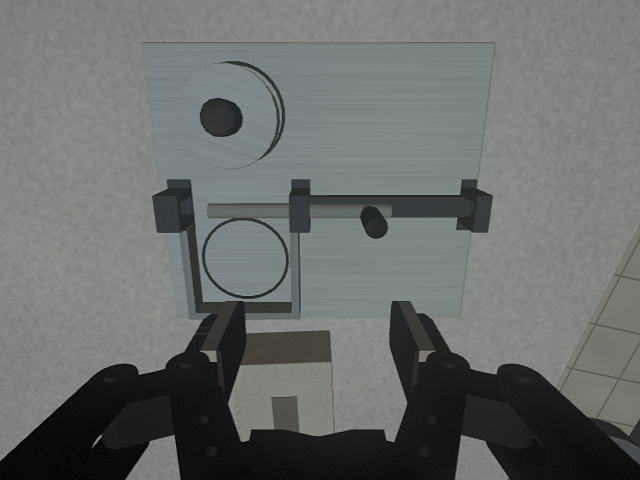

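The wrist view matches my estimates: handle sleeve about (374,222), knob (221,118), bay circle (246,258), which is about 3 px off the prediction. Next I grip the handle and draw it back.

>>> jog_arm(deltas=[0,0,0,44,10,0,0.7,0,0,0,44,10,-40,0.7,0,0,0,44,10,-85,0.7,0,0,0,44,10,-125,0.7,0,0,0,44,10,-150,0.7,0,0,0,44,10,-168,0.7,0,0,0,44,10,-168,0.7,0,0,0,44,10,-168,0.7,0,0,0,44,10,-168,0,0,0,0,44,10,-168,0,0,0,0,44,10,-168,0,0,0,0,44,10,-168,0,0,0,0,44,10,-168,0,0,0,0,44,10,-168,0,0,0,0,44,10,-168,0], grip_force=30)

```text
clock: 3.65
position: [0.6043, -0.0198, 0.1336]
ee_rot: [0.001, 0.62, 0.785, 0.0]
contact_force: [-1.3, 0.6, 5.6]
width: 0.017
gripper_force: 29.4
```

Gripped, with an opening of 17 mm on the 18 mm sleeve. I'll draw back along +x' (0.973, 0.231).

>>> jog_arm(deltas=[0,0,0,10,2,0,0,0,0,0,19,5,0,0,0,0,0,29,7,0,0,0,0,0,39,9,0,0,0,0,0,49,12,0,0,0,0,0,58,14,0,0,0,0,0,64,15,0,0,0,0,0,64,15,0,0,0,0,0,64,15,0,0,0,0,0,64,15,0,0])

```text
clock: 4.65
position: [0.6692, -0.0044, 0.1336]
ee_rot: [0.001, 0.62, 0.785, 0.001]
contact_force: [0.4, 0.7, 5.9]
width: 0.0169
gripper_force: 29.7
```

>>> jog_arm(deltas=[0,0,0,0,0,0,0.7,0,0,0,0,0,0,0.7,0,0,0,0,0,0,0.7,0,0,0,0,0,0,0.7,0,0,0,0,0,40,0.7,0,0,0,0,0,85,0.7,0,0,0,-45,8,85,0.7,0,0,0,-90,16,85,0.7,0,0,0,-135,24,85,0.7,0,0,0,-180,31,85,0.7,0,0,0,-200,35,85,0.7,0,0,0,-200,35,60,0.7,0,0,0,-200,35,60,0.7,0,0,0,-200,35,60,0.7])

```text
clock: 6.05
position: [0.4679, 0.0303, 0.1924]
ee_rot: [-0.0, 0.62, 0.785, -0.0]
contact_force: [1.1, -0.4, 1.1]
width: 0.0599
gripper_force: 0.0
```

```bash
python3 - <<'E'
from h import *
s=manip.get_state();cv2.imwrite("pics/s2.png",imaging.get_image("side")[180:380,200:450].repeat(3,0).repeat(3,1))
print(s["clock"],s["position"],s["contact_force"],s["width"])
E
```

```text
6.05 [0.4679 0.0303 0.1924] [ 1.0809 -0.3991  1.0773] 0.05987867013425338
```

View pics/s2.png

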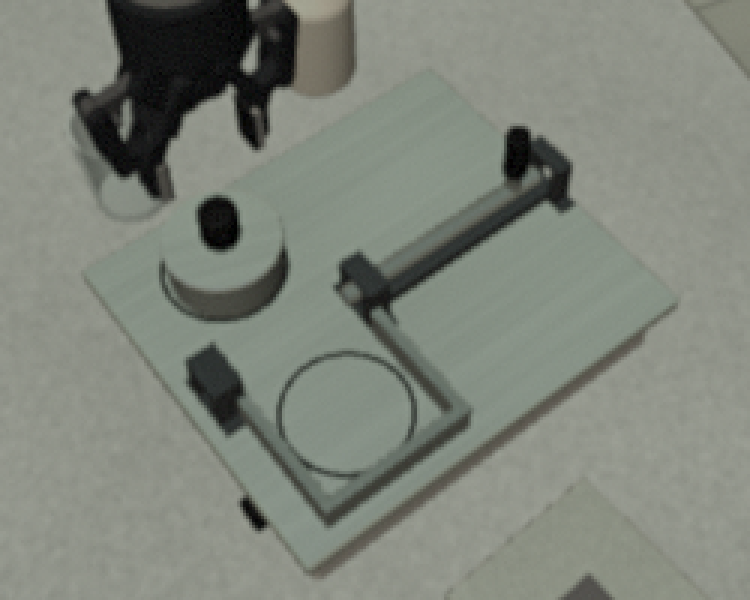

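The bolt is drawn (its tip is at the guide bracket, around (348,290)) and the pot is untouched, with the knob at (219,222). I'll descend onto the knob and grip it.

>>> jog_arm(deltas=[0,0,0,1,0,-35,0.7,0,0,0,1,0,-55,0.7,0,0,0,1,0,-66,0.7,0,0,0,1,0,-66,0.7,0,0,0,1,0,-66,0,0,0,0,1,0,-66,0,0,0,0,1,0,-66,0,0,0,0,1,0,-66,0,0,0,0,1,0,-66,0,0,0,0,1,0,-66,0], grip_force=25)

```text
clock: 7.1
position: [0.4695, 0.0301, 0.1276]
ee_rot: [0.001, 0.619, 0.785, 0.001]
contact_force: [-0.3, 0.7, 6.3]
width: 0.027
gripper_force: 25.4
```

>>> jog_arm(deltas=[0,0,0,1,-4,0,0,0,0,0,3,-12,0,0,0,0,0,5,-21,0,0,0,0,0,7,-30,0,0,0,0,0,9,-39,0,0,0,0,0,11,-48,0,0,0,0,0,13,-57,0,0,0,0,0,15,-66,0,0])

```text
clock: 7.9
position: [0.4842, -0.0335, 0.1277]
ee_rot: [-0.001, 0.62, 0.784, 0.003]
contact_force: [-1.7, 7.5, 8.5]
width: 0.0266
gripper_force: 25.6
```

>>> jog_arm(deltas=[0,0,0,2,-8,0,0,0,0,0,4,-16,0,0,0,0,0,6,-24,0,0,0,0,0,8,-32,0,0,0,0,0,10,-40,0,0,0,0,0,12,-48,0,0,0,0,0,14,-56,0,0,0,0,0,16,-64,0,0,0,0,0,16,-68,0,0,0,0,0,16,-68,0,0,0,0,0,16,-68,0,0])

```text
clock: 9.0
position: [0.5006, -0.1024, 0.1276]
ee_rot: [0.0, 0.62, 0.785, 0.002]
contact_force: [0.1, 4.3, 5.8]
width: 0.0269
gripper_force: 25.5
```

```bash
python3 - <<'E'
from h import *
s=manip.get_state();cv2.imwrite("pics/w3.png",imaging.get_image("wrist"))
cv2.imwrite("pics/s3.png",imaging.get_image("side")[180:380,200:450].repeat(3,0).repeat(3,1))
print(s["clock"],s["position"],s["contact_force"],s["width"])
E
```

```text
9.0 [ 0.5006 -0.1024  0.1276] [0.094  4.2635 5.7847] 0.026888113696840913
```

View pics/s3.png

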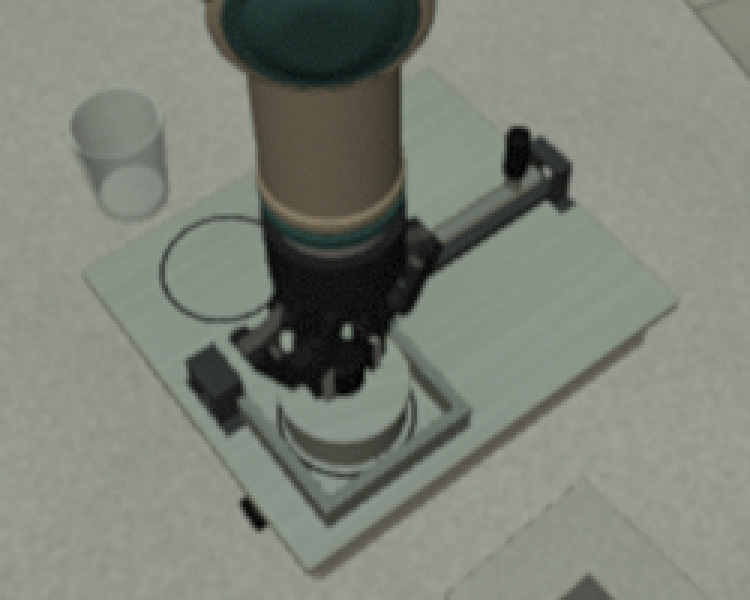

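The pot stands in the bay, with its base edge at (345,467) and the circle edge at (345,473), so it is within about 2–3 mm. I'll release it and return to the handle.

>>> jog_arm(deltas=[0,0,0,0,-2,0,0,0,0,0,0,-2,0,0,0,0,0,0,-2,0,0.6,0,0,0,0,-2,0,0.6,0,0,0,0,-2,0,0.6,0,0,0,0,-2,0,0.6,0,0,0,0,-2,30,0.7,0,0,0,0,-2,70,0.7,0,0,0,0,-2,95,0.7,0,0,0,42,24,95,0.7,0,0,0,84,49,95,0.7,0,0,0,126,74,95,0.7,0,0,0,168,98,95,0.7,0,0,0,168,98,60,0.7,0,0,0,168,98,30,0.7,0,0,0,168,98,6,0.7,0,0,0,168,98,6,0.7,0,0,0,168,98,6,0.7])

```text
clock: 10.9
position: [0.6679, -0.0059, 0.1322]
ee_rot: [-0.0, 0.62, 0.785, -0.0]
contact_force: [0.2, -0.1, 1.0]
width: 0.0599
gripper_force: 0.0
```

>>> jog_arm(deltas=[0,0,0,0,0,0,0,0,0,0,0,0,0,0,0,0,0,0,0,0,0,0,0,0,0,0,0,0,0,0,0,0,0,0,0,0,0,0,0,0,0,0], grip_force=30)

```text
clock: 11.5
position: [0.6686, -0.0059, 0.134]
ee_rot: [0.001, 0.62, 0.785, 0.001]
contact_force: [-0.6, -0.4, 6.1]
width: 0.017
gripper_force: 29.5
```

>>> jog_arm(deltas=[0,0,0,-10,-2,0,0,0,0,0,-19,-5,0,0,0,0,0,-29,-7,0,0,0,0,0,-39,-9,0,0,0,0,0,-49,-12,0,0,0,0,0,-58,-14,0,0,0,0,0,-68,-16,0,0,0,0,0,-78,-18,0,0,0,0,0,-88,-21,0,0,0,0,0,-97,-23,0,0,0,0,0,-102,-24,0,0,0,0,0,-102,-24,0,0,0,0,0,-102,-24,0,0])

```text
clock: 12.8
position: [0.5662, -0.0303, 0.134]
ee_rot: [0.001, 0.62, 0.785, 0.0]
contact_force: [-1.2, -0.7, 8.1]
width: 0.0171
gripper_force: 29.9
```

>>> jog_arm(deltas=[0,0,0,-2,-1,0,0,0,0,0,-4,-1,0,0,0,0,0,-6,-1,0,0,0,0,0,-8,-2,0,0,0,0,0,-8,-2,0,0,0,0,0,-8,-2,0,0])

```text
clock: 13.4
position: [0.5634, -0.031, 0.1341]
ee_rot: [0.005, 0.62, 0.785, 0.004]
contact_force: [10.2, 3.8, 0.6]
width: 0.017
gripper_force: 30.3
```

It hit resistance right where the end stop is expected (handle local x ≈ 2 mm). I'll press 3 mm more to confirm, ease off, then release and look.

>>> jog_arm(deltas=[0,0,0,-3,-1,0,0,0,0,0,-5,-1,0,0,0,0,0,-5,-1,0,0,0,0,0,-5,-1,0,0])

```text
clock: 13.8
position: [0.5633, -0.031, 0.1341]
ee_rot: [0.008, 0.62, 0.784, 0.008]
contact_force: [20.6, 6.5, -6.4]
width: 0.0171
gripper_force: 32.5
```

>>> jog_arm(deltas=[0,0,0,5,1,0,0,0,0,0,9,2,0,0,0,0,0,9,2,0,0,0,0,0,9,2,0,0.5,0,0,0,9,2,0,0.7,0,0,0,9,2,0,0.7,0,0,0,9,2,0,0.7,0,0,0,9,2,0,0.7,0,0,0,9,2,40,0.7,0,0,0,9,2,80,0.7,0,0,0,45,25,120,0.7,0,0,0,60,60,150,0.7,0,0,0,60,60,150,0.7,0,0,0,60,60,150,0.7])

```text
clock: 15.2
position: [0.6133, 0.028, 0.2829]
ee_rot: [0.001, 0.619, 0.786, 0.0]
contact_force: [-0.5, 0.1, -0.2]
width: 0.0596
gripper_force: 0.0
```

```bash
python3 - <<'E'
from h import *
s=manip.get_state()
a=imaging.get_image("side")[225:355,240:440];b=imaging.get_image("wrist")
cv2.imwrite("pics/s4.png",cv2.resize(a,(800,520),interpolation=cv2.INTER_CUBIC));cv2.imwrite("pics/w4.png",b)
print(s["clock"],s["position"],s["contact_force"],s["width"])
E
```

```text
15.2 [0.6133 0.028  0.2829] [-0.4782  0.1086 -0.1612] 0.05964100967032106
```

View pics/w4.png

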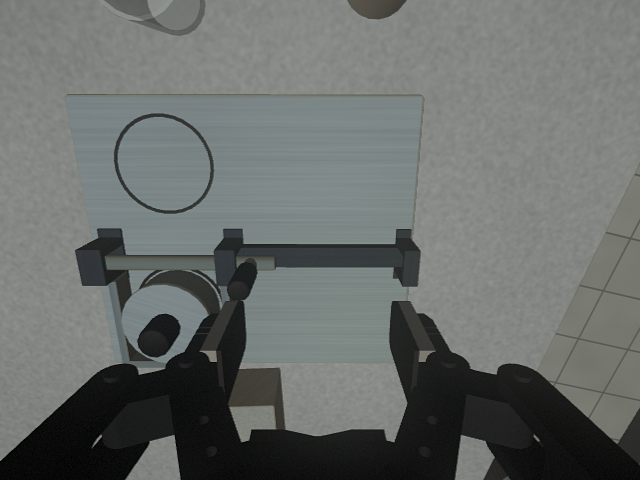

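View pics/s4.png

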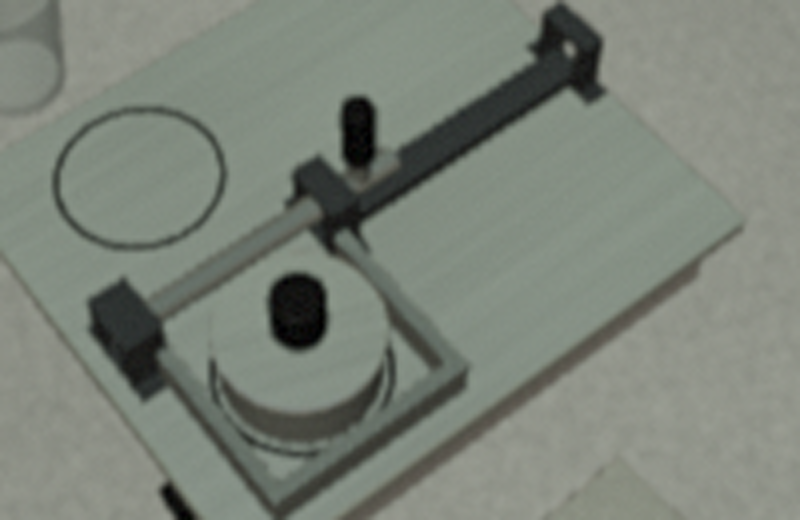

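Both views show the rod spanning the mouth into the keeper (wrist (105,262), side (150,310)). The pot is upright inside its circle, with the knob at side (297,310), and the gripper is clear. The firm stop at 20 N and the handle position both fit the end stop, so I'm handing in.

```bash
python3 -c "
from rig import manip
print(manip.sign_off())"
```

```text
the job is handed in; nothing more can be done
None
```

I handed the job in at about 15 s on the robot's clock: the pot stands upright in the bay within about 3 mm of its circle, the bolt is against its end stop in the keeper, and the robot touches nothing; `sign_off` returned no verdict.

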